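# Push the seasoning box home in its corner stop

## Robot

A 6-joint arm with a two-finger parallel gripper is mounted at the origin on a cart in front of the work surface, level with it; the furniture and walls round the work are solid. World frame = base frame: x ahead of the robot, y to its left, z up, the work surface at z = 0. Lengths are in m, angles in rad, forces in N, time in s.
With the tool pointing down it reaches from about 0.25 to 0.8 m from the base axis. Payload 8.5 kg.
Tool frame: the origin (TCP) lies on the centre line of the jaws, within the pads' length; the fingertips stand robot.tips_ahead ahead of it and the grasp point (between the pads) lies 8 mm behind it (robot.tips_ahead is the distance from the TCP to the fingertips, in m); z points along the fingers, y is the line along which they close (so a half turn about z gives the same grasp; the last joint's range is limited). The gripper opens to 85 mm and grips with 20 to 120 N. Pads are 22 mm wide; open, the fingers measure 114 mm over their backs; the gripper's body (76 mm by 85 mm) begins 54 mm behind the grasp point. The pads swing forward as they close: fully open they stand 13 mm farther back than shut.
Start: joints at [-1.196, 0.238, -0.013, 1.319, 0, 1.571], TCP at [0.192, -0.489, 0.242] pointing down, gripper open.
Joint ranges: [-2.66, 2.66], [-1.03, 1.9], [-1.14, 1.46], [-1.82, 2.27], [-1.45, 1.34], [-3.14, 3.14]. Speed limits (rad/s): [2.22, 2.22, 2.79, 3.14, 3.14, 3.14].

## Interface

Orientations are given as a rotation vector (axis times angle).
In Python, from rig import robot gives the robot as it stands. The module is installed in compiled form; this text tells all that it offers.
- The arm moves only by the tool servo_tool, never from a script. Its arguments are lists of equal length, an entry for each row: "rot": the turn, a rotation vector about the tool's x, y, z in rad, a list of three; "delta_pos": the shift along the tool's x, y, z in mm, a list of three; "claw": the gripper command: -1 is fully open, 1 is shut, values between are in proportion. A call has exactly 8 rows; each row is the pose to reach, as a shift and turn from the pose commanded when the call began, along the tool's axes at that moment; what a row does not reach only later rows make up. A row lasts 1/10 s, in which the tool goes at most 50 mm and 8.59 degrees, less where a joint would pass 70% of its speed; a pose out of reach is approached as far as the arm can. A call with a gripper value outside its range is refused whole. The fingers move at their own pace and stop on an object; "squeeze" is the grip in N (left out, the last holds). Time passes only in rows, so rows that repeat a pose let the fingers close, or fill a call up. It gives the time, the measured TCP pose, the force, the opening and the grip force at its end, in the units of the state.
- robot.sense(): the state, without advancing time (a new reading comes with each control period).
- robot.camera(name): name is "side" or "top" or "wrist"; returns the picture (420x560x3 uint8, red, green, blue); there is no depth.
- robot.camera_model(name): a dict with "camera_matrix" (3x3 intrinsics, pixels), "extrinsics" (4x4, takes a point from world to camera coordinates). Camera axes: x right, y down, z forward; pixel columns grow to the right and rows downward; lengths in m; the calibration is good to about 2 mm. A picture is of the moment at which its call begins: read the wrist's pose just before it. camera_model takes no time and is no camera call; for the wrist camera it gives the pose at the moment of the call.
- robot.job_done(): hands the job in; it is judged then, once.
The state is a dict: "time": time; "qpos": joint angles; "joint_velocities": joint speeds; "tau": joint torques, N m; "eef_pos": TCP position; "ee_rot": TCP orientation; "wrist_force": force on the tool from outside, world axes, zero at the start; "ft_torque": the same for the moment, N m; "opening": opening from 0.0 (shut) to 1.0 (fully open); "grasp_force": force on a finger pad.
Only numpy, scipy, OpenCV 4.12 (cv2) and the standard library are available. Lean on these libraries where they do the work, as an engineer would, in place of code of your own. Each camera call takes 0.05 s, during which the arm holds its last target. There are 200 camera calls.

## Task

Push the seasoning box along the table with the fingers into the steel corner stop, until its back (the side away from the lip) lies flat against the long rail and its right side flat against the short rail, with no gap at either. Only push it: do not lift or tip it, and leave everything else standing where it is.

Things in the scene. Friction and masses are not known exactly. Their poses are not given: they have to be found in the camera images.
- seasoning_box: low white box, closed clear lid. Origin mid-underside; own x points from lip side to back, z up. Walls: x -48 (front) to +52 (back), y -75 to +75 mm, 62 high; lid up to 68, 1-2 mm proud of the walls. Lip at mid front of the lid (40 wide, 63 to 66 mm up) stands out to x = -58. 0.2 to 0.5 kg; slides under 1 to 4 N. Push any wall below the lid. Starts inside the L, clear of both rails, lip roughly to the robot
- box_center (a point): middle of the box's walls, half-way up (33 mm above its underside)
- box_corner (a point): back right lower corner of the box (own frame x = +52, y = -75, z = 0 mm): the corner that belongs in the corner of the stop
- corner_stop: L of two dark steel rails fixed to the table, 35 mm high, 4 thick, with a 3 mm high screwed flange reaching 25 mm outside. Origin: inside corner, on the table. Long (back) rail: 280 mm along +y from the origin, inside face is plane x = 0. Short (right) rail: 130 mm along -x, inside face is plane y = 0. The box belongs at x < 0, y > 0
- timer: white round kitchen timer with a red dial, 68 mm across, 36 mm high, just outside the short rail; a bystander, origin at the middle of its underside
- paddle: white rice paddle lying flat along the outside of the long rail, 231x64 mm, 5 mm high; a bystander, origin at the middle of its underside
- spoon: measuring spoon, 132 mm long (along its y), 16 mm high, left of the work; a bystander, origin at the middle of its underside
- tongs: steel tongs lying along x, 330x65x39 mm, at the left edge; a bystander, origin at the middle of its underside
- soup_bowls: stack of four soup bowls, 133 mm across, 170 mm high, at the right front; a bystander, origin at the middle of its underside

How it is judged:
By the outcome, as a careful person would: the job done as asked, in the order asked, and still so for the second after the job is handed in, with the robot touching nothing.
It also fails if it takes over 45 s, if anything falls off the work surface, if the arm or the gripper's body presses on something with over 40 N, if the wrist force passes 120 N, or if a joint passes its speed limit or range.

## Working session

There is one attempt and no reset: what is moved stays moved. The work goes in short steps, Python scripts to look and compute and a tool call to move; the robot and the scene stay as the last step left them, time stands still between calls to the robot, and variables do not carry over. Pictures are saved under pics/ and viewed, at most 10 in all, crops included, and the job is handed in when it is done.

Besides the shell and the picture viewer there is one more tool, called after ">>>" as name(argument=value, ...) on one line, values as JSON. servo_tool: Moves the arm, as the interface text tells. Its arguments: {"type":"object","properties":{"rot":{"type":"array","items":{"type":"array","items":{"type":"number"}}},"delta_pos":{"type":"array","items":{"type":"array","items":{"type":"number"}}},"claw":{"type":"array","items":{"type":"number"}},"squeeze":{"type":"number"}},"required":["rot","delta_pos","claw"]}

```bash
mkdir -p pics; python3 - <<'E'
from rig import robot
import cv2,numpy as np
s=robot.sense();print(s['time'],s['eef_pos'],s['ee_rot'],robot.tips_ahead,s['opening'])
for n in('top','side'):
    im=robot.camera(n);cv2.imwrite(f'pics/{n}0.png',im[:,:,::-1])
    m=robot.camera_model(n);print(n,np.round(m['camera_matrix'],1).tolist(),np.round(m['extrinsics'],3).tolist())
E
```

```text
0.0 [ 0.19205916 -0.48817338  0.24169155] [-3.08521577e+00 -5.85078892e-01  3.92366831e-04] 0.011 0.9992332571313008
top [[389.8, 0.0, 281.0], [0.0, 389.8, 210.0], [0.0, 0.0, 1.0]] [[0.023, -1.0, -0.008, 0.07], [-0.995, -0.022, -0.099, 0.603], [0.099, 0.011, -0.995, 1.053], [0.0, 0.0, 0.0, 1.0]]
side [[380.5, 0.0, 276.3], [0.0, 380.5, 206.5], [0.0, 0.0, 1.0]] [[0.652, 0.758, -0.021, -0.428], [0.335, -0.314, -0.888, -0.14], [-0.68, 0.572, -0.459, 1.62], [0.0, 0.0, 0.0, 1.0]]
```

View pics/top0.png

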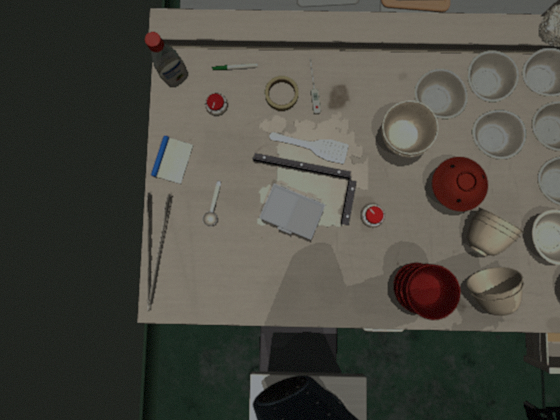

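View pics/side0.png

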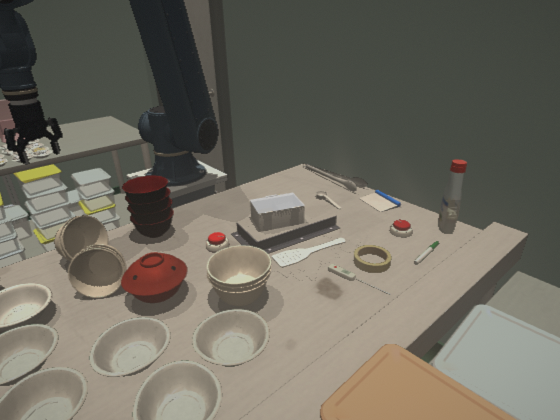

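The top view shows the box at about (260-325, 184-240). The long rail runs (254,157) to (352,178) and the short rail (352,180) to (345,224). I'll enlarge the crop.

```bash
cat > h.py <<'E'
from rig import robot
import cv2,numpy as np
from scipy.spatial.transform import Rotation as R
def ray(m,px,z):
    K=m['camera_matrix'];E=m['extrinsics'];Rm=E[:3,:3];c=-Rm.T@E[:3,3]
    out=[]
    for p in np.atleast_2d(px):
        d=Rm.T@np.linalg.solve(K,[p[0],p[1],1.]);out.append(c+d*(z-c[2])/d[2])
    return np.array(out)
E
python3 - <<'E'
import cv2
im=cv2.imread('pics/top0.png')[145:250,240:385]
cv2.imwrite('pics/c0.png',cv2.convertScaleAbs(cv2.resize(im,None,fx=5.5,fy=5.5,interpolation=cv2.INTER_CUBIC),alpha=1.5))
E
```

```text
(no output)
```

View pics/c0.png

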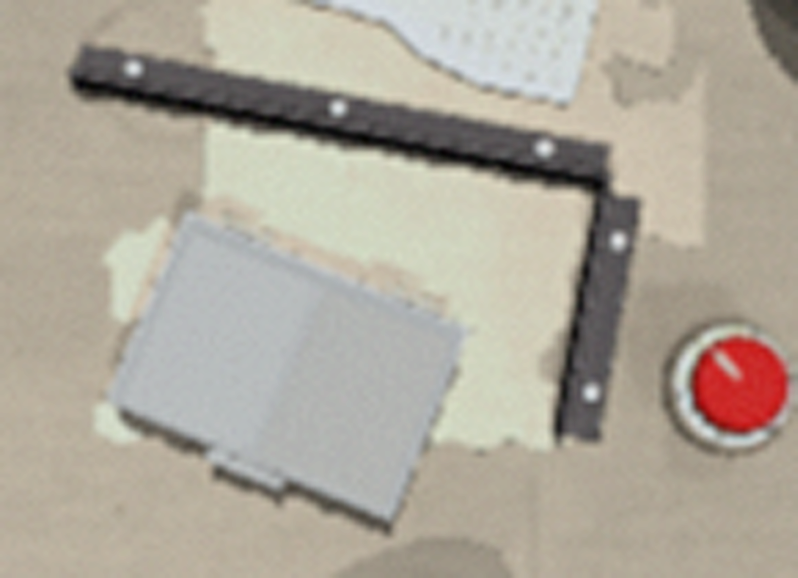

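The crop shows the lid corners at about (190,215), (465,325), (392,525) and (113,403). The inside foot of the long rail runs (75,90) to (600,190), and the short rail runs (597,195) to (557,438).

```bash
python3 - <<'E'
from h import *
m=robot.camera_model('top')
f=lambda a:np.array(a)/5.5+[240-.4,145-.4]
L=ray(m,f([(190,215),(465,325),(392,525),(113,403)]),.067);print('lid BL BR FR FL',L.round(4).tolist())
a=ray(m,f([(75,90),(600,190)]),0);b=ray(m,f([(597,195),(557,438)]),0.0);print(a.round(4).tolist(),b.round(4).tolist())
print('short top',ray(m,f([(597,195),(557,438)]),0.035).round(4).tolist())
for n,p,q in(('back',L[0],L[1]),('front',L[3],L[2]),('right',L[2],L[1]),('left',L[3],L[0]),('long',a[0],a[1]),('short',b[0],b[1])):
    d=q-p;print(n,np.degrees(np.arctan2(d[1],d[0])).round(2),np.linalg.norm(d).round(4))
print('c',L.mean(0))
E
```

```text
lid BL BR FR FL [[0.6685, 0.1031, 0.067], [0.617, -0.0326, 0.067], [0.5188, 0.0016, 0.067], [0.5751, 0.1383, 0.067]]
[[0.745, 0.1672, 0.0], [0.6975, -0.109, 0.0]] [[0.6949, -0.1074, 0.0], [0.5672, -0.0875, 0.0]]
short top [[0.6885, -0.1018, 0.035], [0.5649, -0.0825, 0.035]]
back -110.79 0.1451
front -112.35 0.1479
right -19.18 0.104
left -20.67 0.0999
long -99.76 0.2803
short 171.13 0.1292
c [0.59486208 0.05259217 0.067     ]
```

```bash
cat >> h.py <<'E'
YAW=np.radians(-9.5); C=np.array([.697,-.108,0]); S=R.from_euler('z',YAW).as_matrix()
def go(p,dirn,tilt=15,flip=1):
    """stop-frame TCP target p (m); dirn: stop-frame push dir; flip: tool x along (+1)/against (-1) it"""
    s=robot.sense();R0=R.from_rotvec(s['ee_rot']).as_matrix()
    w=S@np.array(p)+C;h=S@np.array([*dirn,0.]);t=np.radians(tilt)
    z=np.array([0,0,-1])*np.cos(t)+h*np.sin(t);x=flip*(h*np.cos(t)+np.array([0,0,1])*np.sin(t))
    R1=np.column_stack([x,np.cross(z,x),z])
    print('t',round(s['time'],2),'q',np.round(s['qpos'],2),'F',np.round(s['wrist_force'],1),'stop',np.round(S.T@(s['eef_pos']-C)*1000,1))
    print('delta mm',np.round(R0.T@(w-s['eef_pos'])*1000,1),'rot',np.round(R.from_matrix(R0.T@R1).as_rotvec(),3))
E
python3 - <<'E'
from h import *
go((-.24,.14,.2),(1,0));go((-.24,.14,.2),(1,0),flip=-1)
E
```

```text
t 0.1 q [-1.2   0.24 -0.01  1.32  0.    1.57] F [-0.7 -0.1 -0. ] stop [-435.2 -458.3  241.8]
delta mm [ 475.3 -412.5   42.3] rot [-0.072  0.256  0.537]
t 0.1 q [-1.2   0.24 -0.01  1.32  0.    1.57] F [-0.7 -0.1 -0. ] stop [-435.2 -458.3  241.8]
delta mm [ 475.3 -412.5   42.3] rot [-0.34  -0.096 -2.582]
```

>>> servo_tool(rot=[[0,0,0],[0,0,0.1],[0,0,0.2],[0,0,0.2],[0,0,0.2],[0,0,0.2],[0,0,0.2],[0,0,0.2]], delta_pos=[[20,-20,-20],[55,-50,-20],[90,-80,-20],[125,-110,-20],[160,-140,-20],[190,-170,-20],[220,-195,-20],[240,-210,-20]], claw=[-1,-1,-1,-1,-1,-1,-1,-1])

```text
time: 0.9
eef_pos: [0.339, -0.203, 0.2623]
ee_rot: [-3.129, -0.276, -0.0]
wrist_force: [0.5, -0.6, 0.4]
opening: 1.001
grasp_force: 0.0
```

```bash
python3 - <<'E'
from h import *
go((-.24,.14,.15),(1,0));go((-.24,.14,.15),(1,0),flip=-1)
E
```

```text
t 0.9 q [-0.54  0.01 -0.23  1.33  0.    2.43] F [ 0.5 -0.6  0.4] stop [-337.4 -152.7  262.3]
delta mm [ 189.9 -243.1  112.4] rot [-0.045  0.259  0.34 ]
t 0.9 q [-0.54  0.01 -0.23  1.33  0.    2.43] F [ 0.5 -0.6  0.4] stop [-337.4 -152.7  262.3]
delta mm [ 189.9 -243.1  112.4] rot [-0.366 -0.064 -2.778]
```

>>> servo_tool(rot=[[0,0,-0.14],[0,0,-0.28],[0,0,-0.42],[0,0,-0.56],[0,0,-0.7],[0,0,-0.84],[0,0,-0.98],[0,0,-1.12]], delta_pos=[[15,-20,0],[40,-50,0],[65,-85,0],[90,-120,0],[120,-155,0],[150,-190,0],[175,-220,0],[190,-243,0]], claw=[-1,-1,-1,-1,-1,-1,-1,-1])

```text
time: 1.7
eef_pos: [0.4845, 0.0694, 0.2618]
ee_rot: [-2.499, -1.904, 0.0]
wrist_force: [0.2, -0.5, -0.8]
opening: 0.996
grasp_force: 0.0
```

>>> servo_tool(rot=[[0,0,-0.14],[0,0,-0.28],[0,0,-0.42],[0,0,-0.56],[0,0,-0.7],[0,0,-0.84],[0,0,-0.98],[0,0,-1.12]], delta_pos=[[0,0,10],[0,0,20],[0,0,30],[0,0,40],[0,0,50],[0,0,60],[0,0,70],[0,0,80]], claw=[-1,-1,-1,-1,-1,-1,-1,-1])

```text
time: 2.5
eef_pos: [0.4832, 0.0671, 0.1816]
ee_rot: [-1.108, -2.939, 0.0]
wrist_force: [-0.5, 0.3, 0.1]
opening: 1.005
grasp_force: 0.0
```

```bash
python3 - <<'E'
from h import *
go((-.24,.14,.08),(1,0),flip=-1)
E
```

```text
t 2.5 q [ 0.14  0.2  -0.22  1.15  0.    0.86] F [-0.5  0.3  0.1] stop [-239.8  137.4  181.6]
delta mm [  1.5   2.1 101.6] rot [-0.073 -0.256 -0.552]
```

>>> servo_tool(rot=[[-0.015,-0.05,-0.11],[-0.03,-0.1,-0.22],[-0.045,-0.15,-0.33],[-0.06,-0.2,-0.44],[-0.073,-0.256,-0.55],[-0.073,-0.256,-0.55],[-0.073,-0.256,-0.55],[-0.073,-0.256,-0.55]], delta_pos=[[0,0,15],[0,0,35],[1,1,55],[1,2,75],[1,2,90],[1,2,100],[1,2,100],[1,2,100]], claw=[-1,-1,-1,-1,-1,-1,-1,-1])

```text
time: 3.3
eef_pos: [0.485, 0.0694, 0.0828]
ee_rot: [0.253, 2.869, -0.032]
wrist_force: [1.2, -0.1, 0.4]
opening: 0.999
grasp_force: 0.0
```

```bash
python3 - <<'E'
from h import *
go((-.235,.14,.028),(1,0),flip=-1)
cv2.imwrite('pics/w1.png',robot.camera('wrist')[:,:,::-1])
E
```

```text
t 3.3 q [ 0.2   0.14 -0.63  0.55 -0.09  0.36] F [ 1.2 -0.1  0.4] stop [-238.4  140.    82.8]
delta mm [10.9  0.  53.8] rot [-0.002  0.001 -0.01 ]
```

View pics/w1.png

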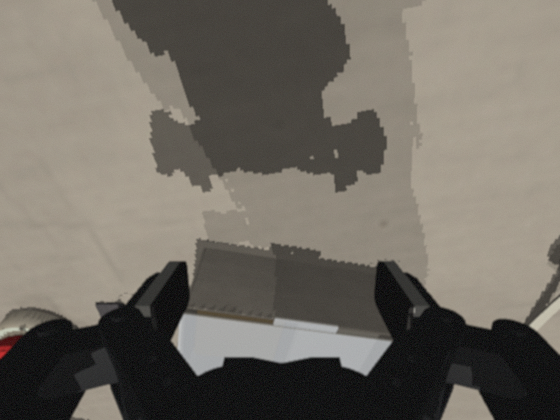

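Wrist view: the box front foot runs (200,240) to (385,265), with the lip between the two open fingers. The fingers barely overlap the box's width, so I'll narrow them a little and descend.

>>> servo_tool(rot=[[0,0,-0.01],[0,0,-0.01],[0,0,-0.01],[0,0,-0.01],[0,0,-0.01],[0,0,-0.01],[0,0,-0.01],[0,0,-0.01]], delta_pos=[[3,2,15],[6,4,30],[9,6,43],[11,6,54],[1,6,56.5],[-3,6,57.5],[-6,6,58.5],[-9,6,59]], claw=[-0.4,-0.4,-0.4,-0.4,-0.4,-0.4,-0.4,-0.4])

```text
time: 4.15
eef_pos: [0.5097, 0.071, 0.0284]
ee_rot: [0.236, 2.869, -0.034]
wrist_force: [0.1, 0.1, 0.4]
opening: 0.699
grasp_force: 0.0
```

```bash
python3 - <<'E'
from h import *
go((-.12,.146,.028),(1,0),flip=-1)
E
```

```text
t 4.15 q [ 0.19  0.26 -0.66  0.41 -0.09  0.34] F [0.1 0.1 0.4] stop [-214.3  145.6   28.4]
delta mm [-90.9   0.2  24.9] rot [-0.001  0.002  0.002]
```

>>> servo_tool(rot=[[0,0,0],[0,0,0],[0,0,0],[0,0,0],[0,0,0],[0,0,0],[0,0,0],[0,0,0]], delta_pos=[[-5.8,0,1.6],[-11.6,0,3.1],[-17.4,0,4.7],[-23.2,0,6.2],[-29,0,7.8],[-34.8,0,9.3],[-40.6,0,10.9],[-46.4,0,12.4]], claw=[-0.4,-0.4,-0.4,-0.4,-0.4,-0.4,-0.4,-0.4])

```text
time: 4.95
eef_pos: [0.5566, 0.0631, 0.0276]
ee_rot: [0.235, 2.87, -0.034]
wrist_force: [-1.5, -1.2, -0.7]
opening: 0.699
grasp_force: 0.7
```

>>> servo_tool(rot=[[0,0,0],[0,0,0],[0,0,0],[0,0,0],[0,0,0],[0,0,0],[0,0,0],[0,0,0]], delta_pos=[[-4.8,0,1.3],[-9.6,0,2.6],[-14.5,0,3.9],[-19.3,0,5.2],[-24.1,0,6.5],[-29,0,7.8],[-33.8,0,9.1],[-37.7,0,10.1]], claw=[-0.4,-0.4,-0.4,-0.4,-0.4,-0.4,-0.4,-0.4])

```text
time: 5.75
eef_pos: [0.5951, 0.0568, 0.0278]
ee_rot: [0.235, 2.87, -0.034]
wrist_force: [-0.8, -0.1, -0.5]
opening: 0.697
grasp_force: 0.7
```

```bash
python3 - <<'E'
from h import *
go((-.113,.146,.028),(1,0),flip=-1)
im=robot.camera('top')[:,:,::-1]
cv2.imwrite('pics/t2.png',im)
cv2.imwrite('pics/c2.png',cv2.convertScaleAbs(cv2.resize(im[145:250,240:385],None,fx=5.5,fy=5.5,interpolation=cv2.INTER_CUBIC),alpha=1.5))
E
```

```text
t 5.75 q [ 0.13  0.37 -0.47  0.47 -0.08  0.29] F [-0.8 -0.1 -0.5] stop [-127.7  145.7   27.8]
delta mm [-14.2   0.2   3.6] rot [-0.002  0.001  0.002]
```

View pics/c2.png

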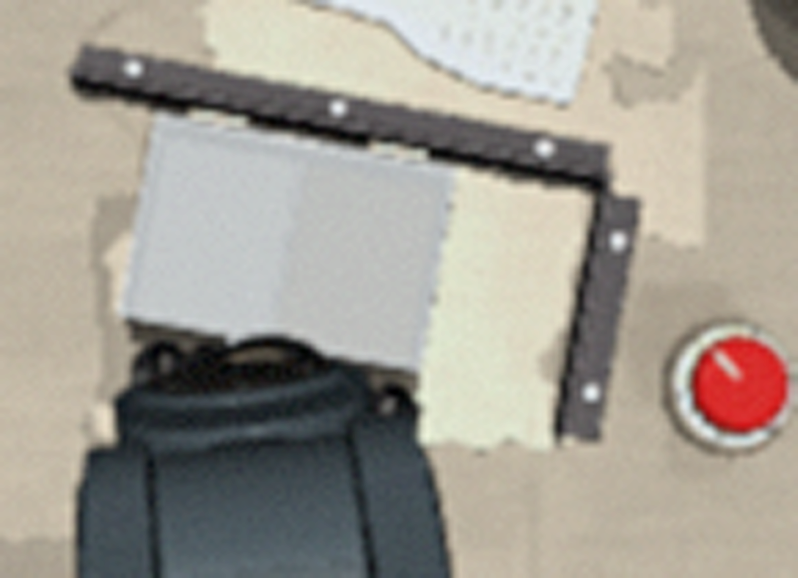

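The box is now nearly parallel to the long rail, with a gap of about 10 mm. I'll close it slowly.

>>> servo_tool(rot=[[0,0,0],[0,0,0],[0,0,0],[0,0,0],[0,0,0],[0,0,0],[0,0,0],[0,0,0]], delta_pos=[[-1.6,0,0.4],[-3.2,0,0.9],[-4.8,0,1.3],[-6.4,0,1.7],[-8,0,2.1],[-9.6,0,2.6],[-11.2,0,3],[-11.2,0,3]], claw=[-0.4,-0.4,-0.4,-0.4,-0.4,-0.4,-0.4,-0.4])

```text
time: 6.6
eef_pos: [0.6065, 0.0549, 0.0279]
ee_rot: [0.235, 2.87, -0.034]
wrist_force: [-1.4, -0.1, 0.6]
opening: 0.702
grasp_force: 0.9
```

>>> servo_tool(rot=[[0,0,0],[0,0,0],[0,0,0],[0,0,0],[0,0,0],[0,0,0],[0,0,0],[0,0,0]], delta_pos=[[-0.6,0,0.2],[-1.2,0,0.3],[-1.8,0,0.5],[-2.4,0,0.6],[-3,0,0.8],[-3.6,0,1],[-4,0,1.1],[-4,0,1.1]], claw=[-0.4,-0.4,-0.4,-0.4,-0.4,-0.4,-0.4,-0.4])

```text
time: 7.4
eef_pos: [0.6103, 0.0543, 0.0278]
ee_rot: [0.235, 2.87, -0.034]
wrist_force: [-3.5, 1.1, 2.6]
opening: 0.699
grasp_force: 1.8
```

>>> servo_tool(rot=[[0,0,0],[0,0,0],[0,0,0],[0,0,0],[0,0,0],[0,0,0],[0,0,0],[0,0,0]], delta_pos=[[-0.5,0,0.1],[-1,0,0.3],[-1.5,0,0.4],[-2,0,0.5],[-2,0,0.5],[-2,0,0.5],[-2,0,0.5],[-2,0,0.5]], claw=[-0.4,-0.4,-0.4,-0.4,-0.4,-0.4,-0.4,-0.4])

```text
time: 8.2
eef_pos: [0.6114, 0.0541, 0.0277]
ee_rot: [0.235, 2.871, -0.034]
wrist_force: [-8.2, 2.3, 6.9]
opening: 0.698
grasp_force: 4.3
```

```bash
python3 - <<'E'
from h import *
go((-.15,.146,.028),(1,0),flip=-1)
print(robot.sense()['ft_torque'])
im=robot.camera('top')[:,:,::-1]
cv2.imwrite('pics/c3.png',cv2.convertScaleAbs(cv2.resize(im[145:250,240:385],None,fx=5.5,fy=5.5,interpolation=cv2.INTER_CUBIC),alpha=1.5))
E
```

```text
t 8.2 q [ 0.12  0.39 -0.44  0.49 -0.08  0.28] F [-8.2  2.3  6.9] stop [-111.2  145.7   27.7]
delta mm [ 37.4   0.3 -10.3] rot [-0.002 -0.     0.003]
[0.25417688 1.42978324 0.03581498]
```

View pics/c3.png

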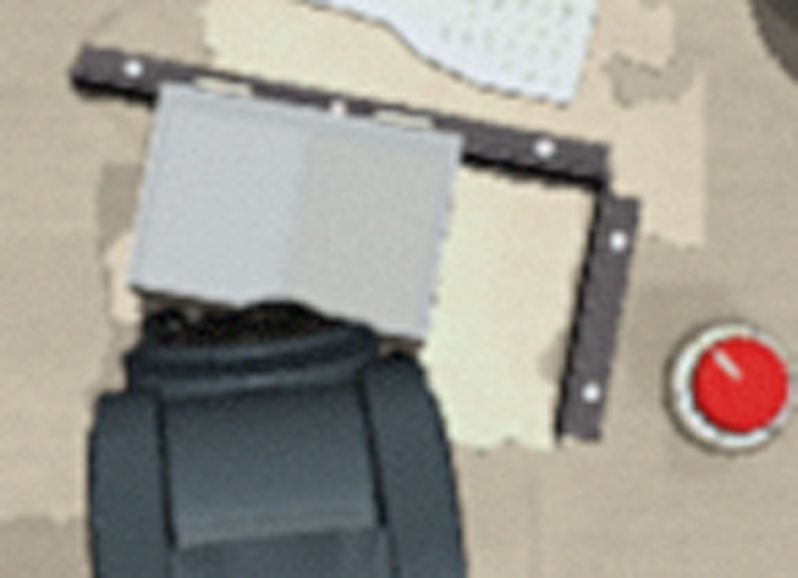

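The box is parallel to the long rail and pressed on it. Next I'll back off, rise, and measure the box's left side.

>>> servo_tool(rot=[[0,0,0],[0,0,0],[0,0,0],[0,0,0],[0,0,0],[0,0,0],[0,0,0],[0,0,0]], delta_pos=[[5,0,-1],[15,0,-4],[30,0,-8],[38,0,-12],[34,0,-32],[26,0,-60],[18,0,-90],[16,0,-100]], claw=[-0.4,-0.4,-0.4,-0.4,-0.4,-0.4,-0.4,-0.4])

```text
time: 9.05
eef_pos: [0.5731, 0.0612, 0.1238]
ee_rot: [0.235, 2.865, -0.033]
wrist_force: [0.5, 0.2, -0.4]
opening: 0.7
grasp_force: 0.0
```

```bash
python3 - <<'E'
from h import *
m=robot.camera_model('top')
f=lambda a:np.array(a)/5.5+[240-.4,145-.4]
L=ray(m,f([(158,88),(465,137),(423,340),(130,285)]),.067);print((S.T@(L-C).T).T.round(4).tolist())
go((-.05,.29,.12),(0,-1),flip=-1)
E
```

```text
[[-0.0035, 0.231, 0.067], [0.0005, 0.0776, 0.067], [-0.1024, 0.08, 0.067], [-0.1025, 0.2258, 0.067]]
t 9.05 q [ 0.15  0.23 -0.39  0.7  -0.08  0.3 ] F [ 0.5  0.2 -0.4] stop [-150.1  146.4  123.8]
delta mm [-95.8 143.4  30.2] rot [0.411 0.005 1.518]
```

>>> servo_tool(rot=[[0.036,0,0.132],[0.072,0,0.264],[0.108,0,0.396],[0.144,0,0.53],[0.18,0,0.66],[0.216,0,0.79],[0.25,0,0.92],[0.286,0,1.056]], delta_pos=[[-4,20,0],[-8,40,1],[-14,60,2],[-25,85,5],[-40,105,10],[-60,125,16],[-80,140,22],[-96,143,26]], claw=[0,0,0,0,0,0,0,0])

```text
time: 9.85
eef_pos: [0.6936, 0.1877, 0.1186]
ee_rot: [1.722, 2.358, -0.233]
wrist_force: [0.4, -0.4, -0.4]
opening: 0.498
grasp_force: 0.0
```

```bash
python3 - <<'E'
from h import *
go((-.05,.29,.09),(0,-1),flip=-1)
E
```

```text
t 9.85 q [ 0.37  0.64  0.29  1.24 -0.27  1.64] F [ 0.4 -0.4 -0.4] stop [-52.2 291.1 118.6]
delta mm [ 5.6  1.5 28.1] rot [0.122 0.004 0.459]
```

>>> servo_tool(rot=[[0.03,0,0.12],[0.06,0,0.24],[0.09,0,0.36],[0.122,0.004,0.459],[0.122,0.004,0.459],[0.122,0.004,0.459],[0.122,0.004,0.459],[0.122,0.004,0.459]], delta_pos=[[2,0,8],[4,1,16],[5,1.5,24],[5.6,1.5,28],[5.6,1.5,28],[5.6,1.5,28],[5.6,1.5,28],[5.6,1.5,28]], claw=[0,0,0,0,0,0,0,0])

```text
time: 10.65
eef_pos: [0.6947, 0.1845, 0.0919]
ee_rot: [2.252, 1.917, -0.297]
wrist_force: [0.3, -0.6, -0.7]
opening: 0.499
grasp_force: 0.0
```

```bash
python3 - <<'E'
from h import *
go((-.05,.285,.028),(0,-1),flip=-1)
go((-.05,.25,.028),(0,-1),flip=-1)
im=robot.camera('top')[:,:,::-1]
cv2.imwrite('pics/c4.png',cv2.convertScaleAbs(cv2.resize(im[130:240,200:385],None,fx=4.3,fy=4.3,interpolation=cv2.INTER_CUBIC),alpha=1.5))
E
```

```text
t 10.65 q [ 0.35  0.74  0.42  1.38 -0.23  2.1 ] F [ 0.3 -0.6 -0.7] stop [-50.6 288.1  91.9]
delta mm [13.5  0.5 62.5] rot [0.002 0.    0.005]
t 10.65 q [ 0.35  0.74  0.42  1.38 -0.23  2.1 ] F [ 0.3 -0.6 -0.7] stop [-50.6 288.1  91.9]
delta mm [-20.3   0.3  71.6] rot [0.002 0.    0.005]
```

View pics/c4.png

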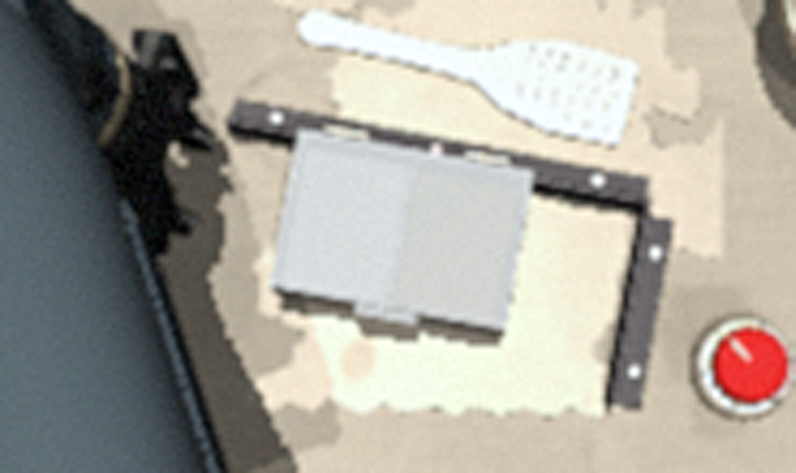

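The box sits against the long rail with the fingers clear on its left. Descend, then push right.

>>> servo_tool(rot=[[0,0,0.005],[0,0,0.005],[0,0,0.005],[0,0,0.005],[0,0,0.005],[0,0,0.005],[0,0,0.005],[0,0,0.005]], delta_pos=[[3,0,12],[6,0,26],[9,0,40],[12,0,52],[13.5,0,62.5],[3.5,0,65],[-8,0,68.2],[-20,0,71.5]], claw=[0,0,0,0,0,0,0,0])

```text
time: 11.5
eef_pos: [0.6888, 0.1458, 0.0281]
ee_rot: [2.258, 1.909, -0.296]
wrist_force: [1.1, 0.0, -0.5]
opening: 0.498
grasp_force: 0.0
```

>>> servo_tool(rot=[[0,0,0],[0,0,0],[0,0,0],[0,0,0],[0,0,0],[0,0,0],[0,0,0],[0,0,0]], delta_pos=[[-5.8,0,1.6],[-11.6,0,3.1],[-17.4,0,4.7],[-23.2,0,6.2],[-29,0,7.8],[-34.8,0,9.3],[-40.6,0,10.9],[-46.4,0,12.4]], claw=[0,0,0,0,0,0,0,0])

```text
time: 12.3
eef_pos: [0.6808, 0.0996, 0.0277]
ee_rot: [2.258, 1.91, -0.296]
wrist_force: [0.3, 5.5, 3.4]
opening: 0.501
grasp_force: 2.5
```

```bash
python3 - <<'E'
from h import *
go((-.05,.165,.028),(0,-1),flip=-1)
im=robot.camera('top')[:,:,::-1]
cv2.imwrite('pics/c5.png',cv2.convertScaleAbs(cv2.resize(im[145:250,240:385],None,fx=5.5,fy=5.5,interpolation=cv2.INTER_CUBIC),alpha=1.5))
E
```

```text
t 12.3 q [ 0.25  0.71  0.19  1.15 -0.24  2.  ] F [0.3 5.5 3.4] stop [-50.2 202.1  27.7]
delta mm [-35.9   0.2   9.3] rot [ 0.001  0.    -0.001]
```

View pics/c5.png

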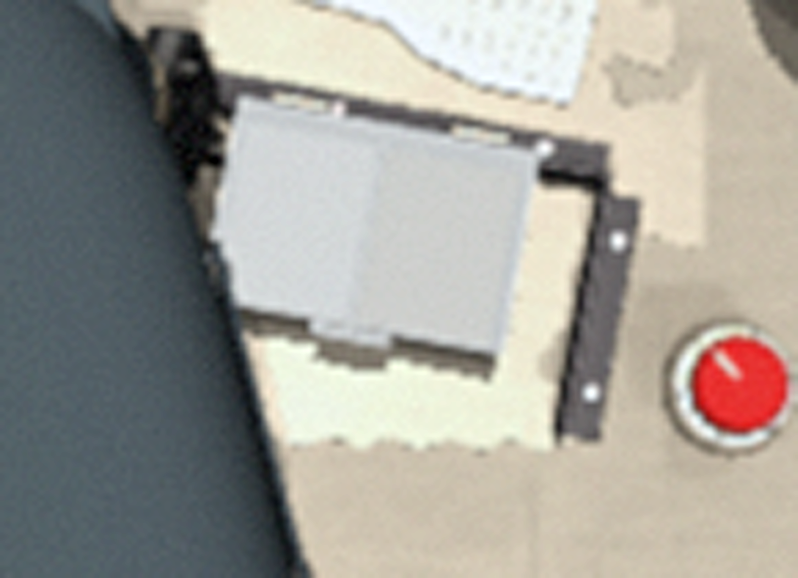

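The box is sliding along the rail cleanly, with about 38 mm left to go.

>>> servo_tool(rot=[[0,0,0],[0,0,0],[0,0,0],[0,0,0],[0,0,0],[0,0,0],[0,0,0],[0,0,0]], delta_pos=[[-4,0,1.1],[-8,0,2.1],[-12,0,3.2],[-16,0,4.3],[-20,0,5.4],[-24,0,6.4],[-28,0,7.5],[-30,0,8]], claw=[0,0,0,0,0,0,0,0])

```text
time: 13.15
eef_pos: [0.6754, 0.0687, 0.0275]
ee_rot: [2.258, 1.909, -0.297]
wrist_force: [0.4, 5.3, 4.6]
opening: 0.499
grasp_force: 2.4
```

>>> servo_tool(rot=[[0,0,0],[0,0,0],[0,0,0],[0,0,0],[0,0,0],[0,0,0],[0,0,0],[0,0,0]], delta_pos=[[-0.8,0,0.2],[-1.6,0,0.4],[-2.4,0,0.6],[-3.2,0,0.9],[-4,0,1.1],[-4.8,0,1.3],[-5,0,1.3],[-5,0,1.3]], claw=[0,0,0,0,0,0,0,0])

```text
time: 13.95
eef_pos: [0.6746, 0.0638, 0.0275]
ee_rot: [2.258, 1.909, -0.298]
wrist_force: [0.6, 4.2, 3.9]
opening: 0.501
grasp_force: 1.9
```

>>> servo_tool(rot=[[0,0,0],[0,0,0],[0,0,0],[0,0,0],[0,0,0],[0,0,0],[0,0,0],[0,0,0]], delta_pos=[[-0.6,0,0.2],[-1.2,0,0.3],[-1.8,0,0.5],[-2.4,0,0.6],[-3,0,0.8],[-3,0,0.8],[-3,0,0.8],[-3,0,0.8]], claw=[0,0,0,0,0,0,0,0])

```text
time: 14.75
eef_pos: [0.6745, 0.062, 0.0275]
ee_rot: [2.259, 1.911, -0.295]
wrist_force: [1.1, 7.8, 2.3]
opening: 0.502
grasp_force: 4.6
```

```bash
python3 - <<'E'
from h import *
go((-.05,.165,.028),(0,-1),flip=-1)
im=robot.camera('top')[:,:,::-1]
cv2.imwrite('pics/c6.png',cv2.convertScaleAbs(cv2.resize(im[145:250,240:385],None,fx=5.5,fy=5.5,interpolation=cv2.INTER_CUBIC),alpha=1.5))
E
```

```text
t 14.75 q [ 0.2   0.69  0.13  1.11 -0.24  1.95] F [1.1 7.8 2.3] stop [-50.3 163.9  27.5]
delta mm [ 0.9  0.3 -0.7] rot [ 0.001 -0.002 -0.001]
```

View pics/c6.png

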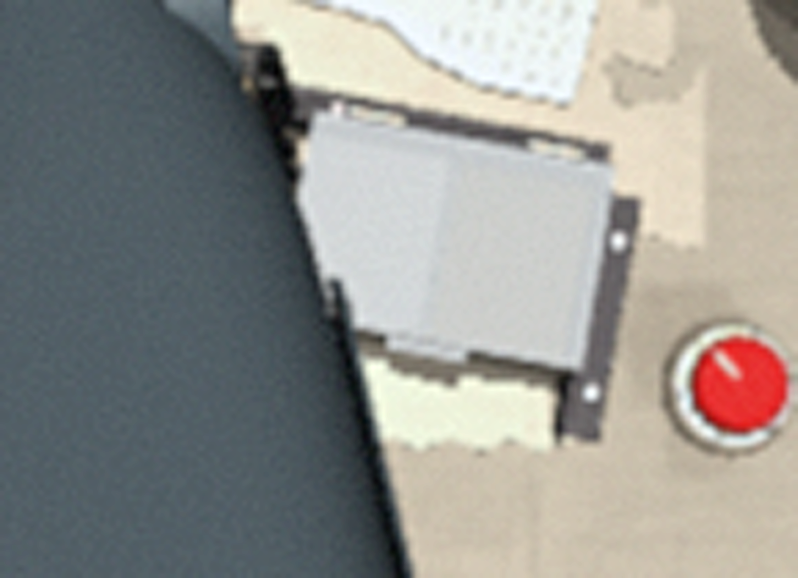

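The box is at the short rail and the force is rising. I'll press slightly more to seat it, then back off and rise.

>>> servo_tool(rot=[[0,0,0],[0,0,0],[0,0,0],[0,0,0],[0,0,0],[0,0,0],[0,0,0],[0,0,0]], delta_pos=[[-0.5,0,0.1],[-1,0,0.3],[-1.5,0,0.4],[-2,0,0.5],[-2,0,0.5],[-2,0,0.5],[-2,0,0.5],[-2,0,0.5]], claw=[0,0,0,0,0,0,0,0])

```text
time: 15.6
eef_pos: [0.6751, 0.0615, 0.0276]
ee_rot: [2.259, 1.912, -0.29]
wrist_force: [4.3, 15.2, 1.1]
opening: 0.499
grasp_force: 7.8
```

>>> servo_tool(rot=[[0,0,0],[0,0,0],[0,0,0],[0,0,0],[0,0,0],[0,0,-0.13],[0,0,-0.26],[0,0,-0.38]], delta_pos=[[6,0,-2],[20,0,-5],[35,0,-9],[36,0,-20],[28,0,-50],[20,0,-80],[16,0,-100],[16,0,-110]], claw=[0,0,0,0,0,0,0,0])

```text
time: 16.4
eef_pos: [0.6819, 0.1025, 0.133]
ee_rot: [1.873, 2.333, -0.341]
wrist_force: [-0.1, -0.2, 0.1]
opening: 0.502
grasp_force: 0.0
```

```bash
python3 - <<'E'
from h import *
go((-.155,.075,.13),(1,0),flip=-1)
E
```

```text
t 16.4 q [ 0.25  0.65  0.34  1.37 -0.24  1.62] F [-0.1 -0.2  0.1] stop [-49.7 205.1 133. ]
delta mm [ -76.4 -144.5   36.1] rot [-0.38  -0.071 -1.139]
```

>>> servo_tool(rot=[[-0.045,-0.01,-0.135],[-0.09,-0.02,-0.27],[-0.135,-0.025,-0.405],[-0.18,-0.035,-0.54],[-0.225,-0.045,-0.675],[-0.27,-0.05,-0.81],[-0.315,-0.06,-0.945],[-0.36,-0.068,-1.08]], delta_pos=[[-5,-15,2],[-15,-35,6],[-25,-55,11],[-38,-75,17],[-50,-95,23],[-62,-118,29],[-72,-135,33],[-76,-144,36]], claw=[-0.4,-0.4,-0.4,-0.4,-0.4,-0.4,-0.4,-0.4])

```text
time: 17.2
eef_pos: [0.554, -0.0083, 0.1278]
ee_rot: [0.327, 2.867, -0.05]
wrist_force: [0.6, -0.1, -0.9]
opening: 0.702
grasp_force: 0.0
```

```bash
python3 - <<'E'
from h import *
go((-.155,.075,.028),(1,0),flip=-1)
im=robot.camera('top')[:,:,::-1]
cv2.imwrite('pics/c7.png',cv2.convertScaleAbs(cv2.resize(im[145:250,240:385],None,fx=5.5,fy=5.5,interpolation=cv2.INTER_CUBIC),alpha=1.5))
E
```

```text
t 17.2 q [ 0.02  0.19 -0.42  0.71 -0.07  0.24] F [ 0.6 -0.1 -0.9] stop [-157.5   74.8  127.8]
delta mm [23.   0.9 97.2] rot [-0.021 -0.004 -0.058]
```

View pics/c7.png

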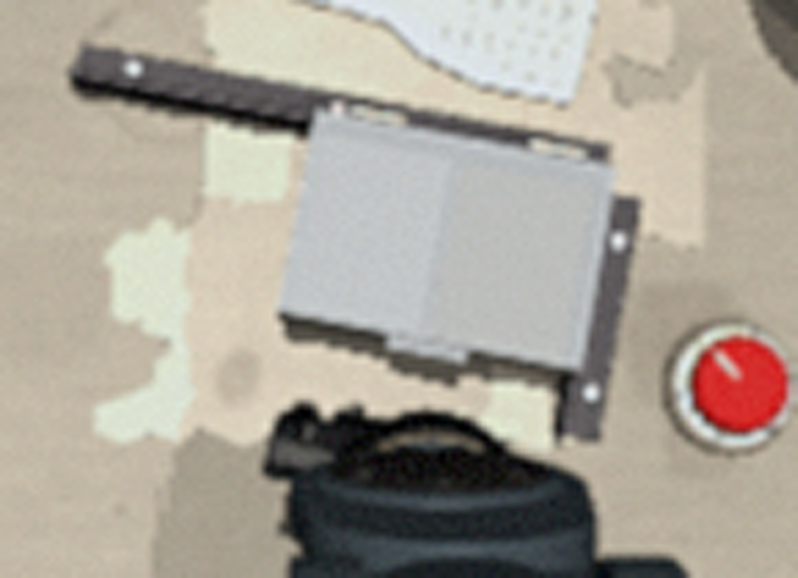

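The box is in the corner along both rails, and the gripper is in front of it. Now a final seating push from the front.

>>> servo_tool(rot=[[-0.02,0,-0.058],[-0.02,0,-0.058],[-0.02,0,-0.058],[-0.02,0,-0.058],[-0.02,0,-0.058],[-0.02,0,-0.058],[-0.02,0,-0.058],[-0.02,0,-0.058]], delta_pos=[[4,0,15],[8,0,35],[13,0,55],[18,0,77],[23,1,97],[12,1,100],[0,1,103],[-11,1,106]], claw=[-0.4,-0.4,-0.4,-0.4,-0.4,-0.4,-0.4,-0.4])

```text
time: 18.05
eef_pos: [0.595, -0.0159, 0.0289]
ee_rot: [0.248, 2.872, -0.032]
wrist_force: [-0.5, -0.3, -0.2]
opening: 0.698
grasp_force: 0.0
```

>>> servo_tool(rot=[[0,0,0],[0,0,0],[0,0,0],[0,0,0],[0,0,0],[0,0,0],[0,0,0],[0,0,0]], delta_pos=[[-1,0,0.3],[-2,0,0.5],[-3,0,0.8],[-4,0,1.1],[-5,0,1.3],[-6,0,1.6],[-7,0,1.9],[-7,0,1.9]], claw=[-0.4,-0.4,-0.4,-0.4,-0.4,-0.4,-0.4,-0.4])

```text
time: 18.85
eef_pos: [0.599, -0.0169, 0.0271]
ee_rot: [0.248, 2.876, -0.032]
wrist_force: [-1.6, -0.3, 0.9]
opening: 0.7
grasp_force: 1.0
```

```bash
python3 - <<'E'
from h import *
go((-.11,.075,.028),(1,0),flip=-1)
E
```

```text
t 18.85 q [-0.01  0.37 -0.47  0.47 -0.04  0.16] F [-1.6 -0.3  0.9] stop [-111.7   73.6   27.1]
delta mm [-1.9  1.4 -0.5] rot [-0.002 -0.006 -0.006]
```

>>> servo_tool(rot=[[0,0,0],[0,0,0],[0,0,0],[0,0,0],[0,0,0],[0,0,0],[0,0,0],[0,0,0]], delta_pos=[[-0.5,0,0.1],[-1,0,0.3],[-1.5,0,0.4],[-2,0,0.5],[-2.5,0,0.6],[-2.5,0,0.6],[-2.5,0,0.6],[-2.5,0,0.6]], claw=[-0.4,-0.4,-0.4,-0.4,-0.4,-0.4,-0.4,-0.4])

```text
time: 19.65
eef_pos: [0.5996, -0.0171, 0.0267]
ee_rot: [0.247, 2.879, -0.032]
wrist_force: [-11.8, 2.5, 8.7]
opening: 0.701
grasp_force: 5.7
```

Seated firmly: 12 N in x with no sideways force. Back off and check numerically how the box edges compare with the previous frame.

>>> servo_tool(rot=[[0,0,0],[0,0,0],[0,0,0],[0,0,0],[0,0,0],[0,0,0],[0,0,0],[0,0,0]], delta_pos=[[5,0,-1],[15,0,-4],[30,0,-8],[45,0,-12],[41,0,-32],[33,0,-60],[25,0,-90],[22,0,-100]], claw=[-0.4,-0.4,-0.4,-0.4,-0.4,-0.4,-0.4,-0.4])

```text
time: 20.45
eef_pos: [0.5572, -0.0093, 0.1216]
ee_rot: [0.247, 2.87, -0.032]
wrist_force: [0.6, 0.4, 0.3]
opening: 0.702
grasp_force: 0.0
```

```bash
python3 - <<'E'
from h import *
im=np.mean([robot.camera('top') for _ in range(3)],0).astype(np.uint8)[:,:,::-1]
c8=cv2.convertScaleAbs(cv2.resize(im[145:250,240:385],None,fx=5.5,fy=5.5,interpolation=cv2.INTER_CUBIC),alpha=1.5)
cv2.imwrite('pics/c8.png',c8)
c7=cv2.imread('pics/c7.png')
# shift of lid texture edges between frames: sub-pixel profile crossing (rail->lid) at sample lines
m=robot.camera_model('top')
f=lambda p:np.array(p)/5.5+[240-.4,145-.4]
def cross(g,a,b):
    t=np.linspace(0,1,200);P=np.outer(1-t,a)+np.outer(t,b)
    v=cv2.remap(g,P[:,0].astype(np.float32)[None],P[:,1].astype(np.float32)[None],1)[0].astype(float)
    v=cv2.GaussianBlur(v[None],(0,0),4)[0];k=np.argmax(np.abs(np.gradient(v)));return P[k]
for n,c in(('before',c7),('after',c8)):
    g=cv2.cvtColor(c,6)
    rt=np.array([cross(g,(570+ (370-y)*.15,y),(620+(370-y)*.15,y)) for y in range(215,360,8)])
    lf=np.array([cross(g,(275+(310-y)*.16,y),(310+(310-y)*.16,y)) for y in range(150,300,8)])
    fr=np.array([cross(g,(x,300+(x-285)*.185),(x,335+(x-285)*.185)) for x in list(range(295,380,8))+list(range(475,570,8))])
    for k,q in(('right',rt),('left',lf),('front',fr)):
        W=(S.T@(ray(m,f(q),.067)-C).T).T[:,:2]*1000
        i=0 if k!='front' else 1
        p=np.polyfit(W[:,i],W[:,1-i],1);r=W[:,1-i]-np.polyval(p,W[:,i]);ok=abs(r)<1.5*np.median(abs(r))+.5
        p=np.polyfit(W[ok,i],W[ok,1-i],1);print(n,k,'at mid',np.polyval(p,-50 if i==0 else 75).round(2),'deg',np.degrees(np.arctan(p[0])).round(2),ok.sum())
go((-.05,.235,.13),(0,-1),flip=-1)
E
```

```text
before right at mid -2.6 deg -8.48 15
before left at mid 151.52 deg 0.31 15
before front at mid -102.48 deg 0.37 23
after right at mid -2.69 deg -8.49 15
after left at mid 150.95 deg -1.23 16
after front at mid -102.2 deg 0.48 22
t 20.6 q [ 0.01  0.2  -0.44  0.68 -0.05  0.17] F [-0.3  0.1 -0.4] stop [-155.4   74.   118.5]
delta mm [-103.9  161.7   15.5] rot [ 0.402 -0.003  1.512]
```

The numbers agree with both sides seated. One last light push on the left side will rule out a sub-millimetre gap opened by the front push.

>>> servo_tool(rot=[[0.036,0,0.132],[0.072,0,0.264],[0.108,0,0.396],[0.144,0,0.53],[0.18,0,0.66],[0.216,0,0.79],[0.25,0,0.92],[0.286,0,1.056]], delta_pos=[[-5,20,-5],[-10,45,-8],[-20,70,-5],[-35,95,0],[-55,120,5],[-75,140,10],[-95,155,14],[-104,162,15]], claw=[0,0,0,0,0,0,0,0])

```text
time: 21.4
eef_pos: [0.687, 0.1336, 0.1271]
ee_rot: [1.735, 2.357, -0.24]
wrist_force: [-0.3, -0.6, 0.6]
opening: 0.501
grasp_force: 0.0
```

```bash
python3 - <<'E'
from h import *
go((-.05,.215,.028),(0,-1),flip=-1)
go((-.05,.170,.028),(0,-1),flip=-1)
E
```

```text
t 21.4 q [ 0.3   0.59  0.23  1.22 -0.26  1.57] F [-0.3 -0.6  0.6] stop [-49.7 236.6 127.1]
delta mm [  7.1  -9.1 100.8] rot [0.112 0.002 0.453]
t 21.4 q [ 0.3   0.59  0.23  1.22 -0.26  1.57] F [-0.3 -0.6  0.6] stop [-49.7 236.6 127.1]
delta mm [-31.7 -29.3 111.4] rot [0.112 0.002 0.453]
```

>>> servo_tool(rot=[[0.03,0,0.12],[0.06,0,0.24],[0.09,0,0.36],[0.112,0.002,0.453],[0.112,0.002,0.453],[0.112,0.002,0.453],[0.112,0.002,0.453],[0.112,0.002,0.453]], delta_pos=[[2,-2,20],[4,-4,42],[5,-7,65],[7,-9,88],[7,-9,101],[-6,-16,104],[-19,-22.5,108],[-31.7,-29.3,111.4]], claw=[0,0,0,0,0,0,0,0])

```text
time: 22.2
eef_pos: [0.6757, 0.0653, 0.0321]
ee_rot: [2.252, 1.916, -0.292]
wrist_force: [0.2, -0.4, -0.0]
opening: 0.496
grasp_force: 0.0
```

>>> servo_tool(rot=[[0,0,0],[0,0,0],[0,0,0],[0,0,0],[0,0,0],[0,0,0],[0,0,0],[0,0,0]], delta_pos=[[-1,0,0.3],[-2,0,0.5],[-3,0,0.8],[-4,0,1.1],[-5,0,1.3],[-6,0,1.6],[-6.5,0,1.7],[-6.5,0,1.7]], claw=[0,0,0,0,0,0,0,0])

```text
time: 23.0
eef_pos: [0.675, 0.0619, 0.0311]
ee_rot: [2.254, 1.917, -0.29]
wrist_force: [0.4, 7.6, 1.2]
opening: 0.5
grasp_force: 3.7
```

```bash
python3 - <<'E'
from h import *
go((-.05,.163,.028),(0,-1),flip=-1)
E
```

```text
t 23.0 q [ 0.2   0.68  0.14  1.12 -0.24  1.94] F [0.4 7.6 1.2] stop [-49.7 163.9  31.1]
delta mm [-0.1 -0.3  3.2] rot [ 0.003 -0.004  0.004]
```

Same stop position and force as before (163.9 mm at 7.7 N), so the box is seated at the short rail. Press briefly, retreat and rise.

>>> servo_tool(rot=[[0,0,0],[0,0,0],[0,0,0],[0,0,0],[0,0,0],[0,0,0],[0,0,0],[0,0,0]], delta_pos=[[-0.7,0,0.2],[-1.4,0,0.3],[-1.4,0,0.3],[5,0,-1],[20,0,-5],[35,0,-9],[30,0,-50],[22,0,-100]], claw=[0,0,0,0,0,0,0,0])

```text
time: 23.8
eef_pos: [0.6806, 0.1079, 0.1197]
ee_rot: [2.253, 1.918, -0.301]
wrist_force: [-0.1, -0.2, -0.1]
opening: 0.496
grasp_force: 0.0
```

```bash
python3 - <<'E'
from h import *
a=cv2.imread('pics/c8.png').astype(int)
im=np.mean([robot.camera('top') for _ in range(3)],0).astype(np.uint8)[:,:,::-1]
b=cv2.convertScaleAbs(cv2.resize(im[145:250,240:385],None,fx=5.5,fy=5.5,interpolation=cv2.INTER_CUBIC),alpha=1.5)
w=(slice(140,400),slice(400,640))
print('phase shift px/5.5',cv2.phaseCorrelate(a[w].mean(2),b[w].astype(float).mean(2)))
s=robot.sense();print(s['time'],s['eef_pos'],s['wrist_force']);print(robot.job_done())
E
```

```text
phase shift px/5.5 ((0.023662199805968953, -0.01226490713304429), 0.8047653276347719)
23.95 [0.68414605 0.1084627  0.12509631] [-0.09370241 -0.65320339 -0.64746535]
the job is handed in; nothing more can be done
None
```

I pushed the seasoning box into the corner stop and handed the job in at about 24 s. The last presses, about 12 N on the front and 8 N on the left side, met firm stops, so its back and right side should be flat on the rails, though I couldn't see the contact lines directly.

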